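Draw the tamper from its station and hold it on its side over the knock tray

ROBOT

A 7-joint arm with a two-finger parallel gripper is mounted at the origin on a cart in front of the work surface, level with it; the furniture and walls round the work are solid. World frame = base frame: x ahead of the robot, y to its left, z up, the work surface at z = 0. Lengths are in m, angles in rad, forces in N, time in s.
With the tool pointing down it reaches from about 0.425 to 0.925 m from the base axis. Payload 6.8 kg.
Tool frame: the origin (TCP) lies on the centre line of the jaws, within the pads' length; the fingertips stand 14 mm ahead of it and the grasp point (between the pads) lies 5 mm behind it; z points along the fingers, y is the line along which they close (so a half turn about z gives the same grasp; the last joint's range is limited). The gripper opens to 85 mm and grips with 20 to 120 N. Pads are 22 mm wide; open, the fingers measure 114 mm over their backs; the gripper's body (76 mm by 85 mm) begins 54 mm behind the grasp point. The pads swing forward as they close: fully open they stand 13 mm farther back than shut.
Start: joints at [-1.219, 0.477, 0.022, 1.555, -0.011, 1.109, -0.083], TCP at [0.3, 0.605, 0.245] pointing down, gripper open.
Joint ranges: [-2.96, 2.96], [-0.34, 2.1], [-1.41, 1.46], [0.24, 2.44], [-1.37, 4.51], [0.17, 1.92], [-2.96, 2.96]. Speed limits (rad/s): [2.39, 2.39, 3.14, 3.14, 3.14, 3.14, 3.14].

INTERFACE

Orientations are given as a unit quaternion [w, x, y, z].
In Python, from station import bot gives the robot as it stands. The module is installed in compiled form; this text tells all that it offers.
- The arm moves only by the tool drive_tool, never from a script. Its argument "commands" is a list of rows, each an object with "hand": the opening, from 0 (shut) to 1 (fully open); "translation": the shift along the world's x, y, z in mm, a list of three; "angular": the turn, a rotation vector about the world's x, y, z in rad, a list of three. In form: [{"hand": hand, "translation": [tx, ty, tz], "angular": [ax, ay, az]}, ...]. A call has 1 to 12 rows; each row is the pose to reach, as a shift and turn from the pose commanded when the call began; what a row does not reach only later rows make up. A row lasts 1/8 s, in which the tool goes at most 62.5 mm and 10.7 degrees, less where a joint would pass 70% of its speed; a pose out of reach is approached as far as the arm can. A call with a gripper value outside its range is refused whole. The fingers move at their own pace and stop on an object; "force" is the grip in N (left out, the last holds). Time passes only in rows, so rows that repeat a pose let the fingers close. It gives the time, the measured TCP pose, the force, the opening and the grip force at its end, in the units of the state.
- bot.get_obs(): the state, without advancing time (a new reading comes with each control period).
- bot.read_camera(name): name is "scene" or "top" or "wrist"; returns the picture (480x640x3 uint8, red, green, blue); there is no depth.
- bot.camera_model(name): a dict with "fx", "fy", "cx", "cy" (pixels), "view" (4x4, takes a point from world to camera coordinates). Camera axes: x right, y up, looking along -z (the intrinsics and any distortion apply to the point x, -y, -z); pixel columns grow to the right and rows downward; lengths in m; the calibration is good to about 2 mm. A picture is of the moment at which its call begins: read the wrist's pose just before it. camera_model takes no time and is no camera call; for the wrist camera it gives the pose at the moment of the call.
- bot.hand_in(): hands the job in; it is judged then, once.
Trained networks look in the newest picture that a camera, given by its name, has taken for a name from the list of things; names that differ only in an ending like _2 or _b are one class to them, and where a whole thing is asked for, a point or a joint stands for the part that bears it (a point fixed in the world has none). Each returns a list of dicts, best first, with "score" (0 to 1); they miss things now and then, are a little off and sometimes report something else, mostly with a low value. They report only what shows in the picture. A call takes as long as a camera call.
- bot.find_in(camera, query): "position" ([column, row] in pixels, amid what is visible of it).
- bot.outline_of(camera, query): "pixels" (480x640 bool, what is visible of it) and "position" ([column, row] in pixels, amid what is visible of it).
The state is a dict: "t": time; "q": joint angles; "joint_vel": joint speeds; "joint_torque": joint torques, N m; "eef_pos": TCP position; "tool_rot": TCP orientation; "contact_force": force on the tool from outside, world axes, zero at the start; "torque": the same for the moment, N m; "gripper_width": opening from 0.0 (shut) to 1.0 (fully open); "grasp_force": force on a finger pad.
Only numpy, scipy, OpenCV 4.12 (cv2) and the standard library are available. Lean on these libraries where they do the work, as an engineer would, in place of code of your own. Each camera call takes 0.05 s, during which the arm holds its last target. There are 200 camera calls.

TASK

The tamper's flat metal underside is to be brushed clean over the knock tray. Draw the tamper straight up out of its well in the wooden station, only then turn it on its side so that it lies level in the air, and keep holding it like that, its underside over the middle of the tray and some 20 cm above the counter (not under 15 cm). Finish while still holding it, and leave the other tools in the station and the things standing about where they are.

Things in the scene. Friction and masses are not known exactly. Their poses are not given: they have to be found in the camera images.
- tamper: coffee tamper, 102 mm tall, about 0.38 kg, upright in one of the station's three wells (any of them). Round metal foot 58 mm in diameter, 26 mm high; above it a round black handle, up to 38 mm in diameter, 26 to 102 mm above the underside: grip the handle. Heavy at the foot. Origin: centre of the flat underside; z axis points from it up through the handle.
- station: fixed wooden block 96 x 272 x 46 mm (x, y, z) with three round wells along its y axis, 86 mm apart, the middle one at its centre; each 70 mm wide, 34 mm deep, floor 12 mm above the counter. Origin: centre of its underside, on the counter. The wells hold tamper, leveller and dosing cup in any order. Station and knock tray stand left and right, or swapped.
- knock_tray: fixed low black open tray, 210 x 196 x 25 mm, on the counter. Origin: centre of its underside.
- leveller: bystander in a well: low black puck leveller, 64 mm in diameter, 36 mm high, top about 2 mm above the station's top. Origin: centre of its underside.
- dosing_cup: bystander in a well: open steel cup, 60 mm in diameter, 52 mm high, top about 18 mm above the station's top. Origin: centre of its underside.
- carton_2: bystander at the back, far left or far right (swaps with the other carton): milk carton 76 x 74 x 238 mm, standing. Origin: centre of its underside.
- carton_3: bystander at the back, far left or far right (swaps with the other carton): milk carton 77 x 76 x 238 mm, standing. Origin: centre of its underside.
- cocoa_shaker: bystander at the back: shaker 72 mm in diameter, 110 mm tall. Origin: centre of its underside.
- tablet_jar: bystander at the back: jar 67 mm in diameter, 94 mm tall. Origin: centre of its underside.
- mug_1: bystander at the back right: small mug 64 x 87 x 50 mm. Origin: at its underside.
- group_brush: bystander lying near the right edge: slim black brush 173 x 24 x 11 mm. Origin: centre of its underside.

How it is judged:
On the way, in this order (a step that is already met when the one before it is completed fails the run):
1. the tamper is drawn out upright: its underside clears the station's top while it is still upright (within 25 degrees) (height (world z) of tamper above 0.05 m and angle between tamper's own z axis and vertical below 0.44 rad and contact force between tamper and the fingers above 1 N), for 0.05 s.
2. it is held on its side, raised, over the tray (angle between tamper's own z axis and vertical between 1.13 and 2.01 rad and height (world z) of tamper above 0.14 m and horizontal distance between tamper and knock_tray below 0.09 m and contact force between tamper and the fingers above 1 N and distance between tamper and the grasp point below 0.12 m and contact force between tamper and knock_tray below 0.1 N and contact force between tamper and station below 0.1 N), for 0.2 s.
At the end, for the whole second after the job is handed in: The gripper holds the tamper still, clear of tray and station, level within 25 degrees, its underside's centre at least 140 mm above the counter and within 90 mm (from above) of the tray's centre; every other loose thing is upright and within 30 mm of its start (all of step 2 and linear speed of tamper below 0.03 m/s and angular speed of tamper below 0.3 rad/s and distance of each of carton_2, carton_3, cocoa_shaker, tablet_jar, mug_1, group_brush, leveller, dosing_cup from where it was at the start of the episode below 0.03 m and angle between each of carton_2, carton_3, cocoa_shaker, tablet_jar, mug_1, group_brush, leveller, dosing_cup's own z axis and vertical below 0.3 rad); the arm keeps its last pose, push and grip.
It fails at once if the tamper is tipped over (more than 35 degrees) before it is clear of the station (height (world z) of tamper below 0.046 m and angle between tamper's own z axis and vertical above 0.61 rad).
It fails at once if another thing is pushed more than 30 mm away (distance of any of carton_2, carton_3, cocoa_shaker, tablet_jar, mug_1, group_brush, leveller, dosing_cup from where it was at the start of the episode above 0.03 m).
It also fails if it takes over 35 s, if anything falls off the work surface, if the arm or the gripper's body presses on something with over 40 N, if the wrist force passes 120 N, or if a joint passes its speed limit or range.

## Working session

There is one attempt and no reset: what is moved stays moved. The work goes in short steps, Python scripts to look and compute and a tool call to move; the robot and the scene stay as the last step left them, time stands still between calls to the robot, and variables do not carry over. Pictures are saved under pics/ and viewed, at most 10 in all, crops included, and the job is handed in when it is done.

Besides the shell and the picture viewer there is one more tool, called as a command line: name --argument value ..., lists and objects as JSON in quotes. drive_tool: Moves the arm, as the interface text tells. Its arguments: {"type":"object","properties":{"commands":{"type":"array","items":{"type":"object","properties":{"hand":{"type":"number"},"translation":{"type":"array","items":{"type":"number"}},"angular":{"type":"array","items":{"type":"number"}}}}},"force":{"type":"number"}},"required":["commands"]}

```bash
mkdir -p pics; cat > h.py <<'E'
import numpy as np, cv2
from station import bot
def ray(m,px):
    V=np.array(m["view"]);R=V[:3,:3];o=-R.T@V[:3,3]
    d=np.array([(px[0]-m["cx"])/m["fx"],-(px[1]-m["cy"])/m["fy"],-1.0])
    return o,R.T@d
def at_z(m,px,z):
    o,d=ray(m,px);return o+d*(z-o[2])/d[2]
def proj(m,p):
    c=np.array(m["view"])@np.append(p,1);return [m["cx"]+m["fx"]*c[0]/-c[2],m["cy"]+m["fy"]*-c[1]/-c[2]]
E
python3 - <<'E'
from h import *
np.set_printoptions(precision=3,suppress=True)
o=bot.get_obs();print(o["t"],o["eef_pos"],o["tool_rot"],o["gripper_width"])
for c in["scene","top"]:
    im=bot.read_camera(c);cv2.imwrite(f"pics/{c}0.png",im[...,::-1])
    m=bot.camera_model(c);print(c,{k:v for k,v in m.items() if k!="view"},ray(m,(320,240)))
    for n,z in[("tamper",.09),("station",.046),("knock_tray",.01),("leveller",.048),("dosing_cup",.064),("carton_2",.238),("cocoa_shaker",.11),("tablet_jar",.094),("mug_1",.03),("group_brush",.01)]:
        for r in bot.find_in(c,n)[:2]: print(n,round(r["score"],2),np.round(r["position"]),at_z(m,r["position"],z))
print(bot.get_obs()["t"])
E
```

```text
0.0 [0.299 0.604 0.244] [-0.     0.228  0.974 -0.001] 1.0021255082132834
scene {'fx': 450.17332295675317, 'fy': 450.17332295675317, 'cx': 321.0685246248662, 'cy': 241.93423045197966} (array([-0.02 , -0.377,  0.803]), array([ 0.594,  0.311, -0.742]))
tamper 0.57 [205. 210.] [0.502 0.191 0.09 ]
knock_tray 0.76 [338. 296.] [ 0.492 -0.156  0.01 ]
knock_tray 0.56 [280. 188.] [0.726 0.137 0.01 ]
leveller 0.96 [227. 237.] [0.488 0.126 0.048]
dosing_cup 0.94 [187. 194.] [0.544 0.284 0.064]
carton_2 0.82 [491. 252.] [ 0.547 -0.402  0.238]
carton_2 0.8 [226. 158.] [0.536 0.13  0.238]
cocoa_shaker 0.86 [279. 185.] [0.64  0.078 0.11 ]
tablet_jar 0.74 [283. 184.] [0.661 0.082 0.094]
tablet_jar 0.66 [341. 209.] [ 0.653 -0.077  0.094]
mug_1 0.64 [413. 248.] [ 0.68  -0.252  0.03 ]
group_brush 0.56 [453. 367.] [ 0.452 -0.421  0.01 ]
top {'fx': 521.0244374087013, 'fy': 521.0244374087013, 'cx': 321.3259913317066, 'cy': 243.3288402353951} (array([ 0.493, -0.082,  1.4  ]), array([ 0.081,  0.004, -0.997]))
tamper 0.67 [212. 268.] [0.527 0.193 0.09 ]
station 0.68 [206. 265.] [0.535 0.22  0.046]
knock_tray 0.64 [348. 283.] [ 0.491 -0.153  0.01 ]
knock_tray 0.55 [194. 219.] [0.661 0.261 0.01 ]
leveller 0.81 [244. 285.] [0.485 0.12  0.048]
dosing_cup 0.72 [180. 263.] [0.539 0.281 0.064]
carton_2 0.74 [195. 217.] [0.636 0.204 0.238]
carton_2 0.57 [454. 214.] [ 0.647 -0.379  0.238]
cocoa_shaker 0.75 [246. 203.] [0.688 0.107 0.11 ]
cocoa_shaker 0.43 [448. 297.] [ 0.458 -0.395  0.11 ]
tablet_jar 0.9 [311. 206.] [ 0.684 -0.055  0.094]
mug_1 0.72 [387. 216.] [ 0.668 -0.255  0.03 ]
group_brush 0.9 [450. 300.] [ 0.448 -0.423  0.01 ]
1.1
```

View pics/scene0.png

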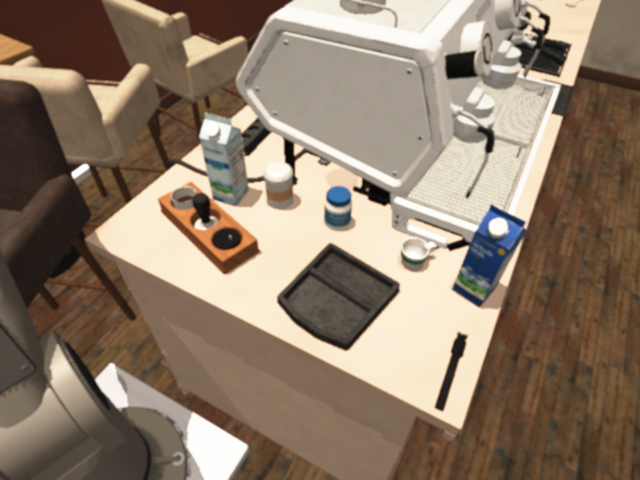

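View pics/top0.png

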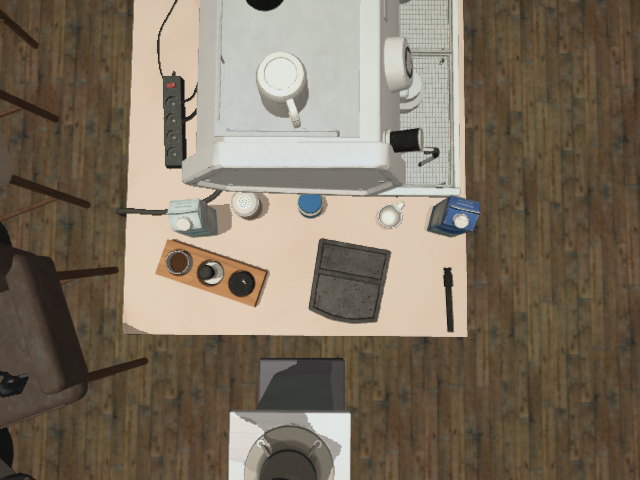

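The top view shows the station on the left, with cup, tamper and leveller in wells at about (180,263), (210,272) and (241,284). The tray is at (349,281). The scene view agrees. The tamper is in the middle well at about (0.512, 0.200), and the station is yawed about -18.5°. I'll move above it.

drive_tool --commands '[{"hand": 1, "translation": [212, -404, 0], "angular": [0, 0, -1.435]}, {"hand": 1, "translation": [212, -404, 0], "angular": [0, 0, -1.435]}, {"hand": 1, "translation": [212, -404, 0], "angular": [0, 0, -1.435]}, {"hand": 1, "translation": [212, -404, 0], "angular": [0, 0, -1.435]}, {"hand": 1, "translation": [212, -404, 0], "angular": [0, 0, -1.435]}, {"hand": 1, "translation": [212, -404, 0], "angular": [0, 0, -1.435]}, {"hand": 1, "translation": [212, -404, 0], "angular": [0, 0, -1.435]}, {"hand": 1, "translation": [212, -404, 0], "angular": [0, 0, -1.435]}, {"hand": 1, "translation": [212, -404, 0], "angular": [0, 0, -1.435]}, {"hand": 1, "translation": [212, -404, 0], "angular": [0, 0, -1.435]}, {"hand": 1, "translation": [212, -404, 0], "angular": [0, 0, -1.435]}]'

```text
t: 2.48
eef_pos: [0.5108, 0.2027, 0.2452]
tool_rot: [-0.0, 0.811, 0.586, 0.0]
contact_force: [0.0, 0.3, 0.2]
gripper_width: 1.0
grasp_force: 0.0
```

```bash
python3 - <<'E'
from h import *
np.set_printoptions(precision=3,suppress=True)
o=bot.get_obs();print(o["t"],o["eef_pos"],o["tool_rot"],o["q"])
m=bot.camera_model("wrist");im=bot.read_camera("wrist");cv2.imwrite("pics/w1.png",im[...,::-1])
print(ray(m,(320,240)))
for n,z in[("tamper",.09),("leveller",.048),("dosing_cup",.064)]:
    for r in bot.outline_of("wrist",n)[:1]:
        P=r["pixels"];ys,xs=np.nonzero(P);print(n,round(r["score"],2),np.round(r["position"]),at_z(m,r["position"],z),xs.min(),xs.max(),ys.min(),ys.max())
for z in(.012,.038,.114):print(proj(m,[.512,.2,z]))
E
```

```text
2.475 [0.511 0.203 0.245] [-0.     0.811  0.586  0.   ] [-0.857  0.285  0.447  1.882 -0.145  1.007 -0.668]
(array([0.537, 0.281, 0.373]), array([-0.097, -0.308, -0.946]))
tamper 0.92 [321. 197.] [0.519 0.219 0.09 ] 287 353 156 244
leveller 0.92 [321. 289.] [0.49  0.132 0.048] 282 354 256 324
dosing_cup 0.63 [318.  78.] [0.541 0.293 0.064] 277 362 35 126
[np.float64(319.8533928786845), np.float64(198.9502445386103)]
[np.float64(319.9843639197859), np.float64(206.16229664876147)]
[np.float64(320.5029131178237), np.float64(234.71672980037792)]
```

View pics/w1.png

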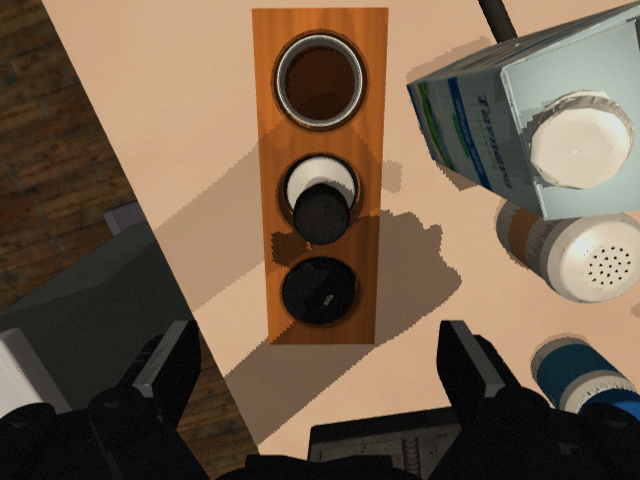

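The wrist view shows the cup at (321,80), the tamper's knob at (321,213) over its foot at (320,190), and the leveller at (320,291). That puts the tamper about 10 mm further in +y than the top view did, so I'll resolve the difference with a fit.

```bash
python3 - <<'E'
from h import *
np.set_printoptions(precision=4,suppress=True)
o=bot.get_obs();print(o["t"],o["eef_pos"],np.abs(o["joint_vel"]).max())
# wells: ellipse centres of outlines in each camera
for c in["wrist","top","scene"]:
    bot.read_camera(c);m=bot.camera_model(c);W={}
    for n,z in[("leveller",.048),("dosing_cup",.064),("station",.046),("tamper",.1),("knock_tray",.02)]:
        R=bot.outline_of(c,n)
        if not R: print(c,n,None);continue
        P=R[0]["pixels"].astype(np.uint8);cs=max(cv2.findContours(P,0,2)[0],key=cv2.contourArea)
        r=cv2.minAreaRect(cs);e=cv2.fitEllipse(cs)
        print(c,n,round(R[0]["score"],2),np.array(r[0]),np.array(r[1]),"rect",at_z(m,r[0],z)[:2],"ell",at_z(m,e[0],z)[:2],np.array(e[1]))
    print("pred lev",proj(m,[.485,.120,.048]),"cup",proj(m,[.539,.281,.064]))
m=bot.camera_model("wrist")
for p,z in[((321,213),.114),((320,190),.038),((321,80),.064),((320,291),.048),((253,9),.046),((388,9),.046),((272,345),.046),((375,345),.046)]:print(p,at_z(m,p,z)[:2])
m=bot.camera_model("top")
for p,z in[((167,239),.046),((269,269),.046),((258,306),.046),((156,272),.046)]:print(p,at_z(m,p,z)[:2])
E
```

```text
2.675 [0.5113 0.2016 0.2453] 0.003363514982587348
wrist leveller 0.77 [317.5 288.5] [67. 71.] rect [0.4883 0.1327] ell [0.4886 0.1324] [68.2685 73.0688]
wrist dosing_cup 0.94 [317.6  78.7] [84.4328 88.86  ] rect [0.5417 0.2917] ell [0.5417 0.2917] [83.5322 89.7071]
wrist station 0.73 [317.5 173.5] [339. 137.] rect [0.5197 0.2263] ell [0.5283 0.249 ] [132.7899 512.7194]
wrist tamper 0.68 [317.5745 198.668 ] [66.5355 88.5895] rect [0.5173 0.219 ] ell [0.5189 0.2195] [64.972 90.455]
wrist knock_tray 0.87 [384.8355 449.0572] [ 70.5732 156.6548] rect [ 0.4923 -0.084 ] ell [ 0.5023 -0.0745] [ 68.5141 157.472 ]
pred lev [np.float64(318.57327062282747), np.float64(302.19483635219973)] cup [np.float64(318.7754196434421), np.float64(95.4465068727477)]
top leveller 0.64 [241. 284.] [24. 24.] rect [0.4867 0.1261] ell [0.4867 0.1253] [23.6469 24.6805]
top dosing_cup None
top station 0.81 [229.8 278.1] [67.989 38.896] rect [0.5017 0.1557] ell [0.5002 0.1524] [42.5039 75.8123]
top tamper 0.78 [211. 272.] [20. 24.] rect [0.5162 0.1934] ell [0.5157 0.1909] [19.2877 25.3194]
top knock_tray 0.85 [348.1
[... 562 characters left out ...]

scene tamper 0.58 [204.8405 210.3247] [37.2126 22.5646] rect [0.4952 0.1831] ell [0.4906 0.1824] [21.4975 40.5822]
scene knock_tray 0.9 [337.3463 294.0409] [90.3775 99.9931] rect [ 0.4887 -0.1549] ell [ 0.4829 -0.1585] [ 95.8584 115.6656]
pred lev [np.float64(228.48020505438268), np.float64(239.2780121050664)] cup [np.float64(186.39189100276369), np.float64(196.09104847967197)]
(321, 213) [0.5177 0.212 ]
(320, 190) [0.5171 0.211 ]
(321, 80) [0.544  0.2896]
(320, 291) [0.4897 0.1293]
(253, 9) [0.514  0.3493]
(388, 9) [0.6034 0.3193]
(272, 345) [0.4309 0.091 ]
(375, 345) [0.5196 0.0612]
(167, 239) [0.6022 0.3216]
(269, 269) [0.526  0.0544]
(258, 306) [0.4303 0.0814]
(156, 272) [0.516  0.3476]
```

Combining the views puts the tamper near (0.516, 0.209). I'll descend and close.

drive_tool --commands '[{"hand": 1, "translation": [4, 7, -40], "angular": [0, 0, 0]}, {"hand": 1, "translation": [4, 7, -80], "angular": [0, 0, 0]}, {"hand": 1, "translation": [4, 7, -120], "angular": [0, 0, 0]}, {"hand": 1, "translation": [4, 7, -150], "angular": [0, 0, 0]}, {"hand": 1, "translation": [4, 7, -170], "angular": [0, 0, 0]}, {"hand": 1, "translation": [4, 7, -170], "angular": [0, 0, 0]}, {"hand": 1, "translation": [4, 7, -170], "angular": [0, 0, 0]}]'

```text
t: 4.45
eef_pos: [0.5161, 0.2081, 0.0761]
tool_rot: [0.0, 0.812, 0.584, 0.001]
contact_force: [-0.2, -0.1, 0.1]
gripper_width: 1.003
grasp_force: 0.0
```

```bash
python3 - <<'E'
from h import *
im=bot.read_camera("wrist");cv2.imwrite("pics/w2.png",im[...,::-1])
E
```

```text
(no output)
```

View pics/w2.png

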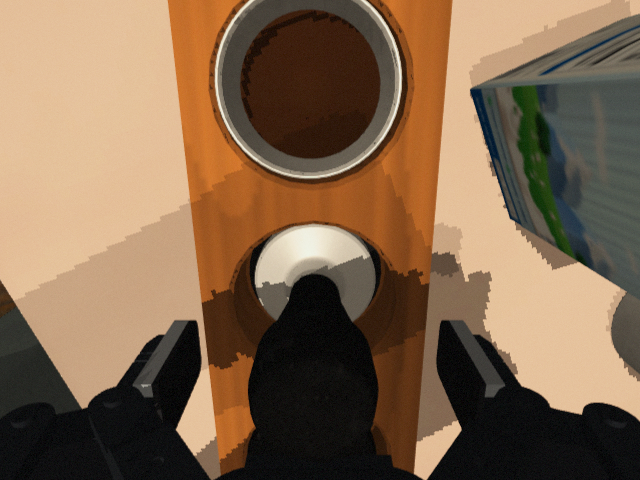

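The fingers straddle the handle, which has a narrow neck at (315,285) and is widest at about (313,390). I'll check the alignment along the station numerically.

```bash
python3 - <<'E'
from h import *
np.set_printoptions(precision=4,suppress=True)
m=bot.camera_model("wrist");o=bot.get_obs();print(o["eef_pos"])
for x,y in((.516,.208),(.518,.214)):
    print(x,y,[np.round(proj(m,[x,y,z])) for z in(.038,.06,.08,.1,.114)])
for p in((315,275),(315,272)):print(at_z(m,p,.038))
print("cup",at_z(m,(310,88),.064))
E
```

```text
[0.5163 0.2082 0.0763]
0.516 0.208 [array([317., 296.]), array([317., 321.]), array([316., 351.]), array([316., 389.]), array([316., 423.])]
0.518 0.214 [array([317., 283.]), array([316., 307.]), array([316., 335.]), array([316., 371.]), array([316., 404.])]
[0.5186 0.2178 0.038 ]
[0.519  0.2192 0.038 ]
cup [0.5415 0.29   0.064 ]
```

Only about 3 mm off. I'll nudge and close.

drive_tool --commands '[{"hand": 1, "translation": [1, 3, 0], "angular": [0, 0, 0]}, {"hand": 0, "translation": [1, 3, 0], "angular": [0, 0, 0]}, {"hand": 0, "translation": [1, 3, 0], "angular": [0, 0, 0]}, {"hand": 0, "translation": [1, 3, 0], "angular": [0, 0, 0]}, {"hand": 0, "translation": [1, 3, 0], "angular": [0, 0, 0]}, {"hand": 0, "translation": [1, 3, 0], "angular": [0, 0, 0]}, {"hand": 0, "translation": [1, 3, 0], "angular": [0, 0, 0]}, {"hand": 0, "translation": [1, 3, 0], "angular": [0, 0, 0]}]' --force 80

```text
t: 5.5
eef_pos: [0.5166, 0.2111, 0.0757]
tool_rot: [-0.0, 0.812, 0.584, 0.0]
contact_force: [-2.6, 1.0, 6.3]
gripper_width: 0.423
grasp_force: 79.1
```

drive_tool --commands '[{"hand": 0, "translation": [0, 0, 10], "angular": [0, 0, 0]}, {"hand": 0, "translation": [0, 0, 30], "angular": [0, 0, 0]}, {"hand": 0, "translation": [0, 0, 60], "angular": [0, 0, 0]}, {"hand": 0, "translation": [0, 0, 100], "angular": [0, 0, 0]}, {"hand": 0, "translation": [0, 0, 150], "angular": [0, 0, 0]}, {"hand": 0, "translation": [0, 0, 190], "angular": [0, 0, 0]}, {"hand": 0, "translation": [0, 0, 210], "angular": [0, 0, 0]}, {"hand": 0, "translation": [0, 0, 210], "angular": [0, 0, 0]}]' --force 100

```text
t: 6.5
eef_pos: [0.5171, 0.2109, 0.2867]
tool_rot: [0.0, 0.812, 0.584, 0.001]
contact_force: [-0.4, -0.7, -3.9]
gripper_width: 0.413
grasp_force: 100.0
```

```bash
python3 - <<'E'
from h import *
im=bot.read_camera("wrist");s=bot.read_camera("scene")
cv2.imwrite("pics/c3.png",np.hstack([cv2.resize(im,(400,300)),cv2.resize(s,(400,300))])[...,::-1])
o=bot.get_obs();print(o["t"],np.round(o["q"],3))
E
```

```text
6.6 [-0.884  0.259  0.468  1.819 -0.13   1.095 -0.693]
```

View pics/c3.png

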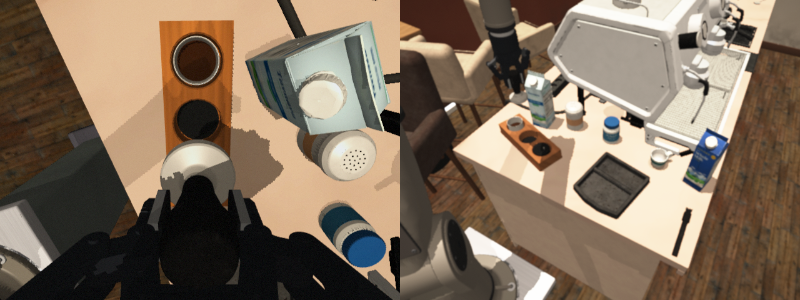

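The tamper hangs upright in the jaws in the wrist view, with its foot at about (198,165) in the crop. The other tools have not moved. Next I'll carry it upright to the tray and yaw the hand, so that the later tilt leaves the closing axis vertical.

drive_tool --commands '[{"hand": 0, "translation": [-4, -35, 15], "angular": [0, 0, -0.13]}, {"hand": 0, "translation": [-8, -80, 15], "angular": [0, 0, -0.3]}, {"hand": 0, "translation": [-16, -130, 15], "angular": [0, 0, -0.47]}, {"hand": 0, "translation": [-22, -180, 15], "angular": [0, 0, -0.64]}, {"hand": 0, "translation": [-28, -230, 15], "angular": [0, 0, -0.81]}, {"hand": 0, "translation": [-34, -275, 15], "angular": [0, 0, -0.96]}, {"hand": 0, "translation": [-36, -302, 15], "angular": [0, 0, -1.07]}, {"hand": 0, "translation": [-36, -302, 15], "angular": [0, 0, -1.07]}, {"hand": 0, "translation": [-36, -302, 15], "angular": [0, 0, -1.07]}]' --force 110

```text
t: 7.72
eef_pos: [0.4801, -0.0902, 0.2994]
tool_rot: [-0.0, 0.996, 0.089, -0.001]
contact_force: [-0.5, 0.7, -3.3]
gripper_width: 0.414
grasp_force: 110.0
```

```bash
python3 - <<'E'
from h import *
o=bot.get_obs();print(o["t"],np.round(o["q"],3))
E
```

```text
7.725 [-0.658  0.122  0.797  1.96  -0.098  1.1   -1.213]
```

drive_tool --commands '[{"hand": 0, "translation": [0, 0, 0], "angular": [-0.12, -0.02, 0]}, {"hand": 0, "translation": [0, 0, 0], "angular": [-0.27, -0.05, 0]}, {"hand": 0, "translation": [0, 0, 0], "angular": [-0.42, -0.075, 0]}, {"hand": 0, "translation": [0, 0, 0], "angular": [-0.57, -0.1, 0]}, {"hand": 0, "translation": [0, 0, 0], "angular": [-0.7, -0.123, 0]}, {"hand": 0, "translation": [0, 0, 0], "angular": [-0.8, -0.14, 0]}, {"hand": 0, "translation": [0, 0, 0], "angular": [-0.8, -0.14, 0]}]'

```text
t: 8.6
eef_pos: [0.4805, -0.0882, 0.2989]
tool_rot: [0.394, 0.915, 0.084, 0.033]
contact_force: [-0.0, -0.5, -2.8]
gripper_width: 0.415
grasp_force: 110.6
```

```bash
python3 - <<'E'
from h import *
o=bot.get_obs();print(o["t"],np.round(o["q"],3))
E
```

```text
8.6 [-1.042  0.203  0.698  2.131  0.747  1.146 -2.153]
```

q7 is heading for its limit, so I'll give back 0.6 rad of roll. That still leaves the closing axis about 35° from vertical.

```bash
python3 - <<'E'
from h import *
from scipy.spatial.transform import Rotation as R
r=lambda v:R.from_rotvec(v)
T=r([-1.547,-.273,0])*r([0,0,.6])*r([-.8,-.14,0]).inv()*R.identity()
# current = tilt(.81)*R7 ; target = tilt(1.571)*Rz(.6)*R7
print(np.round(T.as_rotvec(),3),np.degrees(T.magnitude()))
E
```

```text
[-0.823  0.433  0.228] 54.871836964321524
```

drive_tool --commands '[{"hand": 0, "translation": [0, 0, -5], "angular": [-0.1, 0.05, 0.03]}, {"hand": 0, "translation": [0, 0, -15], "angular": [-0.23, 0.12, 0.06]}, {"hand": 0, "translation": [0, 0, -30], "angular": [-0.36, 0.19, 0.1]}, {"hand": 0, "translation": [0, 0, -45], "angular": [-0.49, 0.26, 0.14]}, {"hand": 0, "translation": [0, 0, -60], "angular": [-0.62, 0.33, 0.17]}, {"hand": 0, "translation": [0, 0, -72], "angular": [-0.73, 0.39, 0.2]}, {"hand": 0, "translation": [0, 0, -80], "angular": [-0.823, 0.433, 0.228]}, {"hand": 0, "translation": [0, 0, -80], "angular": [-0.823, 0.433, 0.228]}, {"hand": 0, "translation": [0, 0, -80], "angular": [-0.823, 0.433, 0.228]}, {"hand": 0, "translation": [0, 0, -80], "angular": [-0.823, 0.433, 0.228]}]'

```text
t: 9.85
eef_pos: [0.4809, -0.0912, 0.221]
tool_rot: [0.69, 0.656, 0.267, -0.149]
contact_force: [-0.3, 0.1, -3.8]
gripper_width: 0.413
grasp_force: 110.8
```

```bash
python3 - <<'E'
from h import *
from scipy.spatial.transform import Rotation as R
o=bot.get_obs();q=o["tool_rot"];Rm=R.from_quat([*q[1:],q[0]]).as_matrix()
print(o["t"],np.round(o["q"],3),np.round(Rm,2),o["eef_pos"]+.064*Rm[:,2])
w=bot.read_camera("wrist")
for c in("scene","top"):
    im=bot.read_camera(c);m=bot.camera_model(c);cv2.imwrite(f"pics/{c}4.png",im[...,::-1])
    print(np.round(proj(m,[.492,-.154,.2])))
    if c=="scene": s=im
cv2.imwrite("pics/c4.png",np.hstack([s[100:400,150:550],im[100:400,150:550]])[...,::-1])
E
```

```text
9.85 [-1.074  0.889  0.596  2.197  0.981  1.255 -2.181] [[ 0.81  0.56  0.17]
 [ 0.14  0.1  -0.98]
 [-0.56  0.83 -0.  ]] [ 0.49194509 -0.15421085  0.22077602]
[342. 235.]
[353. 283.]
```

View pics/c4.png

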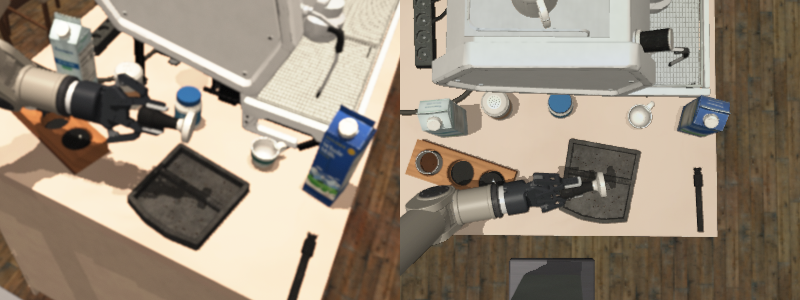

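The tamper is level in the hand in both views. In the top view its underside is at about (353,284), over the tray's middle, and the bystanders are where they were. I'll settle and hand in.

drive_tool --commands '[{"hand": 0, "translation": [0, 0, 0], "angular": [0, 0, 0]}, {"hand": 0, "translation": [0, 0, 0], "angular": [0, 0, 0]}, {"hand": 0, "translation": [0, 0, 0], "angular": [0, 0, 0]}, {"hand": 0, "translation": [0, 0, 0], "angular": [0, 0, 0]}]'

```text
t: 10.5
eef_pos: [0.4805, -0.0911, 0.2203]
tool_rot: [0.691, 0.654, 0.268, -0.15]
contact_force: [0.2, -0.8, -3.7]
gripper_width: 0.413
grasp_force: 110.8
```

```bash
python3 -c "
from station import bot
o=bot.get_obs();print(o['t'],o['eef_pos'],o['grasp_force'],abs(o['joint_vel']).max());print(bot.hand_in())"
```

```text
10.5 [ 0.48052898 -0.09107627  0.22027359] 110.79141876194626 0.001570409764244692
the job is handed in; nothing more can be done
None
```

I handed the job in at 10.5 s: the tamper was drawn straight up, turned on its side, and is held level and still about 22 cm above the middle of the tray, with the other things looking unmoved in the final pictures; the hand-in returned no verdict.

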